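# Push the lens tube up into the rack's pocket

### The arm

A 6-joint arm with a two-finger parallel gripper is mounted at the origin on the work surface. World frame = base frame: x ahead of the robot, y to its left, z up, the work surface at z = 0. Lengths are in m, angles in rad, forces in N, time in s.
With the tool pointing down it reaches from about 0.35 to 0.975 m from the base axis. Payload 4.9 kg.
Tool frame: the origin (TCP) lies at the very end of the fingers, on their centre line; the grasp point (between the pads) lies 19 mm behind it; z points along the fingers, y is the direction in which the jaws open and shut (so a half turn about z gives the same grasp; the last joint's range is limited). The gripper opens to 85 mm and grips with 20 to 120 N. Pads are 22 mm wide; open, the fingers measure 114 mm over their backs; the gripper's body (76 mm by 85 mm) begins 54 mm behind the grasp point. The pads swing forward as they close: fully open they stand 13 mm farther back than shut.
Start: joints at [1.086, 0.053, 1.613, -0, 1.476, -0.119], TCP at [0.224, 0.584, 0.231] pointing down, gripper open.
Joint ranges: [-3.01, 3.01], [-1.01, 2.22], [0.06, 2.58], [-1.02, 4.17], [0.09, 2.62], [-3.14, 3.14]. Speed limits (rad/s): [2.57, 2.57, 3.14, 3.14, 3.14, 3.14].

### API

Orientations are given as a unit quaternion [w, x, y, z].
In Python, from plant import state, grab_frame, camera_model, job_done, search_frame, masks_of, place_of gives the robot as it stands.
- The arm moves only by the tool drive_tool, never from a script. Its argument "series" is a list of rows, each a list of 2 entries, a list of its own where there are three numbers: the shift along the world's x, y, z in m, then the turn, a rotation vector about the world's x, y, z in degrees. A call has 1 to 8 rows; each row is the pose to reach, as a shift and turn from the pose commanded when the call began; what a row does not reach only later rows make up. A row lasts 1/10 s, in which the tool goes at most 50 mm and 8.59 degrees, less where a joint would pass 70% of its speed; a pose out of reach is approached as far as the arm can. A call with a gripper value outside its range is refused whole. "fingers" is the closure, from -1 (fully open) to 1 (shut), so that 0 is half open, set as the call begins (left out, the last holds). The fingers move at their own pace and stop on an object; the grip force is fixed at half the most. Time passes only in rows, so rows that repeat a pose let the fingers close. It gives the time, the measured TCP pose, the force and the opening at its end, in the units of the state.
- state(): the state, without advancing time (a new reading comes with each control period).
- grab_frame(name): name is "side" or "top" or "wrist"; returns the picture (420x560x3 uint8, red, green, blue); there is no depth.
- camera_model(name): a dict with "fovy" (degrees; the focal length in pixels is half the picture's height over the tangent of half this angle, whatever the lens; pixels are square), "cx", "cy" (the principal point, pixels), "rvec" (rotation vector, rad) and "tvec" (3), from world to camera coordinates, as OpenCV has them. Camera axes: x right, y down, z forward; pixel columns grow to the right and rows downward; lengths in m; the calibration is good to about 2 mm. A picture is of the moment at which its call begins: read the wrist's pose just before it. camera_model takes no time and is no camera call; for the wrist camera it gives the pose at the moment of the call.
- job_done(): hands the job in, once; it reports no verdict.
Trained networks look in the newest picture that a camera, given by its name, has taken for a name from the list of things; names that differ only in an ending like _2 or _b are one class to them, and where a whole thing is asked for, a point or a joint stands for the part that bears it (a point fixed in the world has none). Each returns a list of dicts, best first, with "confidence" (0 to 1); they miss things now and then, are a little off and sometimes report something else, mostly with a low value. They report only what shows in the picture. A call takes as long as a camera call. They do not tell look-alikes from the thing itself.
- search_frame(camera, name): "location" ([x, y, z] in m, in world coordinates, good to about 4 mm: the middle of the surface that is visible of it).
- masks_of(camera, name): "pixels" (420x560 bool, what is visible of it).
- place_of(camera, name): "location" ([x, y, z] in m, in world coordinates, good to about 4 mm: a listed point, or the origin of a listed thing).
The state is a dict: "time": time; "joint_pos": joint angles; "joint_vel": joint speeds; "joint_efforts": joint torques, N m; "tool_pos": TCP position; "tool_rot": TCP orientation; "contact_force": force on the tool from outside, world axes, zero at the start; "ft_torque": the same for the moment, N m; "gripper_width": opening from 0.0 (shut) to 1.0 (fully open).
Only numpy, scipy, OpenCV 4.12 (cv2) and the standard library are available. Lean on these libraries where they do the work, as an engineer would, in place of code of your own. Each camera call takes 0.05 s, during which the arm holds its last target.

### The job

Push the brass lens tube up its sloping lane of the rack with the fingertips, steadily and without flicking it, over the crest until it drops into the pocket against the dark end stop and stays there. Do not pick it up or lift it off the lane. Leave the black tube at the foot of its own lane, and leave the silver lens, the amber bottle and the screwdriver where they are.

Things in the scene. Friction and masses are not known exactly. Their poses are not given: they have to be found in the camera images.
- rack: Fixed grey rack, 217 x 136 mm, 68 high, heading varies, two parallel lanes. Origin: centre of its underside on the bench; x points uphill along the lanes, y across to the left, z up. Lane centres at y = +33 and -33 mm, 60 mm wide, side walls 14 mm above the aluminium floor. Floor rises at 10 degrees from x = -98 to the crest at x = +55 mm, 48 mm above the bench, then dips into the pocket.
- ramp: The straight sloping floor of both lanes, fixed to the rack. Origin: on the floor surface at the crest, midway between the lanes. Its x axis points uphill along the floor (floor runs from x = -155 mm to 0), y across as the rack's, z square to the floor; a tube lying on the slope has its centre at z = +20 mm.
- stop (a point): Middle (between the lanes) of the top edge of the dark upright end stop, on the face towards the pocket: 103 mm uphill of the rack's origin and 68 mm above the bench. The pocket floor dips at 14 degrees from the crest to this face.
- lip (a point): Middle (between the lanes) of the top of the dark lip across the foot of the slope. The lip is 4 mm thick and stands only 5 mm above the lane floor, so a fingertip can come in over it behind a tube; nothing else closes the foot.
- brass_tube: Brass lens tube with thin dark bands and glass ends, 40 mm in diameter, 54 long, 0.1 to 0.2 kg. Origin at its centre, y along its axis. Starts lying across either lane against the lip, overhanging it by 5 mm, centre at rack x = -88, z = 43 mm. Rolls back if let go before the crest; just past it, rolls by itself to its seat at the stop, centre at rack x = 83, z = 62 mm.
- black_tube: Black lens tube with thin steel bands, same size and weight and resting the same way, in the other lane. Leave it. Origin at its centre.
- objective: Small silver objective lens standing upright on the bench, 26 mm in diameter, 45 mm high, 120 to 150 mm to the left (rack y) of the rack's centre line. Origin at the centre of its underside. Leave it.
- bottle: Amber bottle with black cap standing on the bench, 40 mm in diameter, 75 mm high, 160 to 190 mm to the right (rack -y) of the rack's centre line. Origin at the centre of its underside. Leave it.
- screwdriver: Screwdriver 170 mm long lying on the bench, 210 to 240 mm to the left (rack y) of the rack's centre line. Origin under its middle. Leave it.
Not all that is in view belongs to the job. What is shaped like the brass_tube but blue or purple is not meant.

How it is judged:
On the way:
1. the brass tube is on its way up the slope, on the lane floor (x of brass_tube in the frame of ramp between -0.1 and -0.02 m and z of brass_tube in the frame of ramp below 0.026 m), for 0.1 s.
At the end, for the whole second after the job is handed in: The brass tube lies at rest across its lane in the pocket, against the end stop (within 4 mm of its seat along the lane and in height, square to the lane within 0.12 rad); the black tube is within 10 mm, and the silver lens, bottle and screwdriver within 15 mm, of where they started (x of brass_tube in the frame of rack between 0.079 and 0.086 m and z of brass_tube in the frame of rack between 0.0576 and 0.0656 m and angle between the y axis of brass_tube and the y axis of rack, either way round below 0.12 rad and linear speed of brass_tube below 0.02 m/s and distance of black_tube from where it was at the start of the episode below 0.01 m and distance of each of objective, bottle, screwdriver from where it was at the start of the episode below 0.015 m); the robot touches nothing.
It fails at once if the brass tube is lifted more than 10 mm off the lane (z of brass_tube in the frame of ramp above 0.03 m).
It fails at once if the brass tube is flicked or thrown (faster than 0.5 m/s) (linear speed of brass_tube above 0.5 m/s).
It fails at once if the black tube is moved more than 10 mm (distance of black_tube from where it was at the start of the episode above 0.01 m).
It fails at once if the lens, the bottle or the screwdriver is moved more than 15 mm (distance of any of objective, bottle, screwdriver from where it was at the start of the episode above 0.015 m).
It also fails if it takes over 38 s, if anything falls off the work surface, if the arm or the gripper's body presses on something with over 40 N, if the wrist force passes 120 N, or if a joint passes its speed limit or range.

## Working session

There is one attempt and no reset: what is moved stays moved. The work goes in short steps, Python scripts to look and compute and a tool call to move; the robot and the scene stay as the last step left them, time stands still between calls to the robot, and variables do not carry over. Pictures are saved under pics/ and viewed, and the job is handed in when it is done.

Besides the shell and the picture viewer there is one more tool, called after "Emit:" as a command line: name --argument value ..., lists and objects as JSON in quotes. drive_tool: Moves the arm, as the interface text tells. Its arguments: {"type":"object","properties":{"series":{"type":"array","items":{"type":"array"}},"fingers":{"type":"number"}},"required":["series"]}

```bash
mkdir -p pics; ls; python3 - <<'E'
from plant import *
import cv2
print(state())
for n in ("side","top"):
    f=grab_frame(n); cv2.imwrite(f"pics/{n}0.png",f[:,:,::-1])
    print(n,camera_model(n))
    for t in ("rack","stop","lip","brass_tube","black_tube","objective","bottle","screwdriver","ramp"):
        print(t,[(round(d["confidence"],2),[round(float(x),4) for x in d["location"]]) for d in place_of(n,t)[:3]])
E
```

```text
pics
{'time': 0.0, 'joint_pos': array([ 1.08599457e+00,  5.33539298e-02,  1.61431799e+00,  1.34153353e-05,
        1.47597790e+00, -1.18983158e-01]), 'joint_vel': array([ 4.13972751e-05,  1.12810925e-03,  6.70458482e-04, -1.84044462e-03,
       -6.03594155e-04, -1.83562972e-03]), 'joint_efforts': array([ 1.75445424e-03, -3.93672252e+01, -3.70184433e+01,  4.51239123e-05,
        6.72900627e-03, -1.77163867e-05]), 'tool_pos': array([0.22326324, 0.58309128, 0.2300505 ]), 'tool_rot': array([-3.12201348e-04,  1.81891641e-01,  9.83318043e-01, -9.80081615e-04]), 'contact_force': array([0.21583936, 0.12272883, 0.34715447]), 'ft_torque': array([0.02452381, 0.02393237, 0.01328682]), 'gripper_width': 0.9990674123291525}
side {'fovy': 56.044807647235686, 'cx': 275.89888664085186, 'cy': 203.15295208112252, 'rvec': array([ 2.1243686 , -0.09868555,  0.05093583]), 'tvec': array([-0.53731504,  0.140421  ,  0.63691123])}
rack [(0.59, [0.5779, -0.077, -0.0009])]
stop [(0.88, [0.6778, -0.0882, 0.0665])]
lip []
brass_tube [(0.95, [0.4332, 0.0565, 0.0248]), (0.9, [0.3798, -0.1902, 0.0192]), (0.87, [0.5005
[... 266 characters left out ...]
88, 0.0679])]
top {'fovy': 55.63844225220603, 'cx': 276.67790376217175, 'cy': 210.2173186122707, 'rvec': array([ 2.22418328, -2.16065727,  0.09563631]), 'tvec': array([0.03422964, 0.52984598, 0.90726578])}
rack [(0.9, [0.5828, -0.0773, -0.0024])]
stop [(0.89, [0.6847, -0.086, 0.0665])]
lip [(0.75, [0.4854, -0.0702, 0.0199])]
brass_tube [(0.91, [0.3792, -0.1872, 0.0153]), (0.86, [0.3645, -0.0784, 0.0192]), (0.85, [0.437, 0.0561, 0.0214])]
black_tube [(0.83, [0.4903, -0.1047, 0.0472])]
objective [(0.73, [0.6378, -0.0826, 0.046]), (0.39, [0.5471, 0.0546, -0.0013])]
bottle [(0.58, [0.5297, -0.2588, -0.0024])]
screwdriver [(0.76, [0.5878, 0.1577, 0.0014])]
ramp [(0.59, [0.6359, -0.0846, 0.0474])]
```

View pics/side0.png

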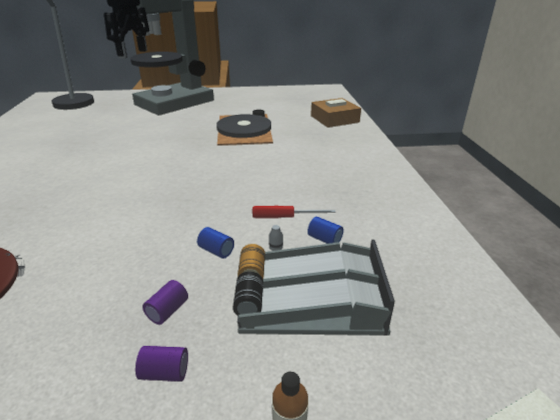

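View pics/top0.png

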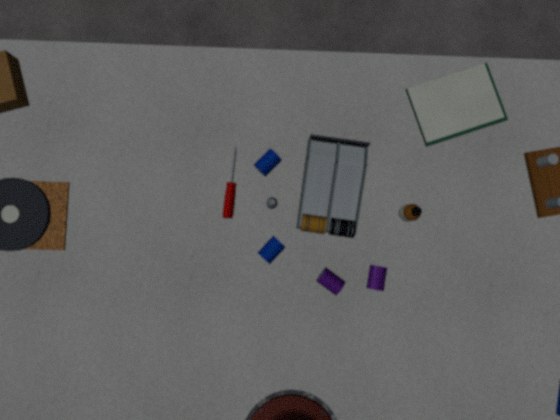

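The side view shows the brass tube at (251,262) and the black one at (249,293), both at the foot of the slope. The left lane (y+) holds the brass one. The blue and purple tubes are decoys on the bench. Next I'll zoom in for corners.

```bash
python3 - <<'E'
import cv2
a=cv2.imread("pics/top0.png")[120:250,280:390]
b=cv2.imread("pics/side0.png")[225:345,225:400]
cv2.imwrite("pics/topz.png",cv2.convertScaleAbs(cv2.resize(a,None,fx=4.5,fy=4.5,interpolation=cv2.INTER_CUBIC),alpha=1.8))
cv2.imwrite("pics/sidez.png",cv2.resize(b,None,fx=4.5,fy=4.5,interpolation=cv2.INTER_CUBIC))
E
```

```text
(no output)
```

View pics/topz.png

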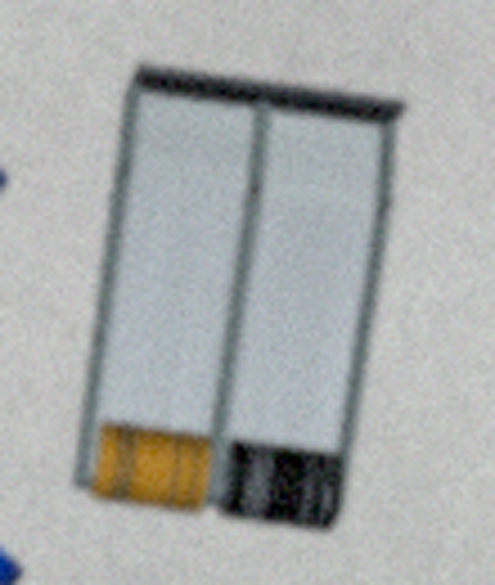

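View pics/sidez.png

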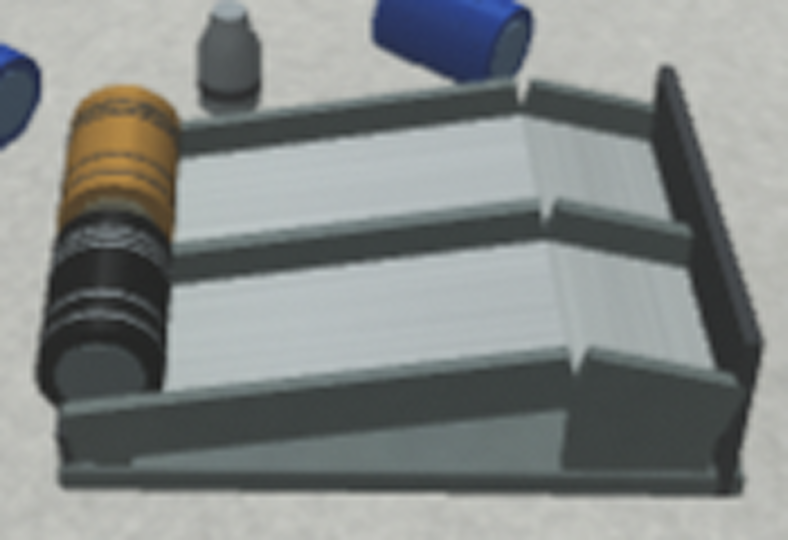

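```bash
cat > h.py <<'E'
import numpy as np,cv2
from plant import *
from scipy.optimize import least_squares
def proj(cam,P):
    m=camera_model(cam); f=210/np.tan(np.radians(m["fovy"])/2)
    K=np.array([[f,0,m["cx"]],[0,f,m["cy"]],[0,0,1]])
    return cv2.projectPoints(np.array(P,float).reshape(-1,1,3),m["rvec"],m["tvec"],K,None)[0].reshape(-1,2)
def r2w(p,P):
    c,s=np.cos(p[2]),np.sin(p[2]); P=np.atleast_2d(P).astype(float)
    return np.c_[p[0]+c*P[:,0]-s*P[:,1],p[1]+s*P[:,0]+c*P[:,1],P[:,2]]
E
python3 - <<'E'
from h import *
T=[((.107,.068,.068),(138,66)),((.107,-.068,.068),(406,103))]
S=[((.103,.068,.068),(660,68)),((.103,-.068,.068),(750,348)),((-.1085,-.068,0),(62,487)),((.1085,-.068,0),(740,492))]
tw=np.array([a for a,_ in T]);ti=np.array([b for _,b in T])/4.5+[280,120]
sw=np.array([a for a,_ in S]);si=np.array([b for _,b in S])/4.5+[225,225]
def res(p): return np.r_[(proj("top",r2w(p,tw))-ti).ravel(),(proj("side",r2w(p,sw))-si).ravel()]
r=least_squares(res,[.58,-.077,-.09]); p=r.x
print(p,np.degrees(p[2])); print(r.fun.round(1))
print("brass start",r2w(p,[[-.088,.033,.043],[-.088,-.033,.043]]))
for n,pt in (("brass",(-.088,.033,.043)),("black",(-.088,-.033,.043))):
  # silhouette-ish: project centre, compare to picture
  print(n,(proj("top",r2w(p,[pt]))-[280,120])*4.5,(proj("side",r2w(p,[pt]))-[225,225])*4.5)
# two-view triangulation of brass via masks
cents={}
for c in("top","side"):
    for d in masks_of(c,"brass_tube"):
        m=d["pixels"]; print(c,round(d["confidence"],2),np.argwhere(m)[:,::-1].mean(0).round(1),m.sum())
E
```

```text
[ 0.58542063 -0.07595166 -0.1053976 ] -6.038837599813042
[-0.5 -1.1  0.1 -1.1  1.  -1.3  0.9 -1.4 -2.9  0.8 -0.3  1.2]
brass start [[ 0.50138064 -0.03387696  0.043     ]
 [ 0.49443727 -0.09951071  0.043     ]]
brass [[150.14600047 461.44089034]] [[129.22857645 176.05706456]]
black [[280.0249082  479.01580137]] [[116.44771837 312.03876429]]
top 0.9 [330.6 281.5] 433
top 0.87 [267.6 162.3] 407
top 0.85 [376.  277.8] 428
top 0.63 [313.  223.3] 442
top 0.59 [270.6 249.7] 392
side 0.97 [251.6 259.7] 668
side 0.93 [214.8 242.6] 795
side 0.81 [165.  301.9] 1156
side 0.75 [324.5 230.9] 636
side 0.64 [161.2 363.5] 1750
side 0.32 [301.3 286.8] 6530
```

Emit:
drive_tool --fingers 0.6 --series '[[[0.015, -0.04, 0], [0, 0, 2]], [[0.03, -0.08, 0], [0, 0, 4]], [[0.046, -0.12, 0], [0, 0, 6]], [[0.061, -0.16, 0], [0, 0, 8]], [[0.076, -0.2, 0], [0, 0, 10]], [[0.091, -0.24, 0], [0, 0, 12]], [[0.106, -0.28, 0], [0, 0, 14]], [[0.122, -0.32, 0], [0, 0, 15]]]'

```text
time: 1.9
tool_pos: [0.3458, 0.2621, 0.2315]
tool_rot: [0.0, 0.051, 0.999, 0.0]
contact_force: [0.4, 0.6, -0.8]
gripper_width: 0.201
```

Emit:
drive_tool --series '[[[0.014, -0.038, 0], [0, 0, 0]], [[0.028, -0.075, 0], [0, 0, 0]], [[0.042, -0.11, 0], [0, 0, 0]], [[0.056, -0.15, 0], [0, 0, 0]], [[0.07, -0.185, 0], [0, 0, 0]], [[0.083, -0.22, 0], [0, 0, 0]], [[0.097, -0.255, 0], [0, 0, 0]], [[0.11, -0.292, 0], [0, 0, 0]]]'

```text
time: 2.7
tool_pos: [0.4559, -0.0299, 0.2316]
tool_rot: [0.0, 0.052, 0.999, 0.0]
contact_force: [-0.2, -0.3, 0.3]
gripper_width: 0.202
```

```bash
python3 - <<'E'
from h import *
s=state(); print(s["time"],s["tool_pos"],s["tool_rot"],s["gripper_width"])
f=grab_frame("wrist"); cv2.imwrite("pics/w1.png",f[:,:,::-1]); print(camera_model("wrist"))
p=[0.5854,-0.076,-0.1054]
for P in [(.103,.068,.068),(.103,-.068,.068),(.055,.033,.048),(-.088,.033,.043),(-.088,-.033,.043),(-.1085,.068,0)]: print(P,proj("wrist",r2w(p,[P])).round(0))
for t in ("lip","stop","brass_tube","black_tube","rack"):
    print(t,[(round(d["confidence"],2),[round(float(x),4) for x in d["location"]]) for d in place_of("wrist",t)[:3]])
E
```

```text
2.7 [ 0.45594088 -0.02993042  0.23158824] [4.59311838e-04 5.20550188e-02 9.98644113e-01 1.28641225e-05] 0.20160008207294883
{'fovy': 62.35251061215054, 'cx': 277.63731399260706, 'cy': 211.4369346300635, 'rvec': array([-2.13692965, -1.91952349, -0.31939478]), 'tvec': array([-0.01429849, -0.47617478,  0.23026358])}
(0.103, 0.068, 0.068) [[314. 389.]]
(0.103, -0.068, 0.068) [[194. 388.]]
(0.055, 0.033, 0.048) [[283. 342.]]
(-0.088, 0.033, 0.043) [[283. 223.]]
(-0.088, -0.033, 0.043) [[219. 223.]]
(-0.1085, 0.068, 0) [[314. 192.]]
lip [(0.7, [0.4804, -0.068, 0.0211])]
stop [(0.59, [0.6833, -0.0849, 0.0661])]
brass_tube [(0.92, [0.3827, -0.1848, 0.0219]), (0.86, [0.6391, 0.0727, 0.0185]), (0.74, [0.366, -0.0792, 0.0217])]
black_tube [(0.89, [0.4901, -0.0932, 0.0408]), (0.68, [0.6349, -0.0832, 0.051]), (0.41, [0.5328, -0.2626, 0.0])]
rack [(0.96, [0.5831, -0.0719, 0.0019])]
```

View pics/w1.png

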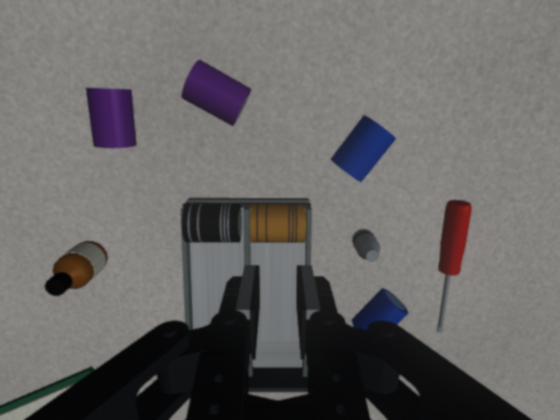

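The wrist view shows brass at about (279,223), black at (212,223), and the lane walls near columns 248 and 309. The finger pair is centred near column 278. Next I'll check the tool's descent plane against the tube and refit the rack with this view included.

```bash
python3 - <<'E'
from h import *
s=state(); t=s["tool_pos"]
print("tcp",proj("wrist",[t,t-[0,0,.19]]).round(1))
yh=-0.1054; d=np.array([np.cos(yh),np.sin(yh),0])
print("ahead z.043",proj("wrist",[t*[1,1,0]+[0,0,.043]+d*k for k in (0,.046,.1,.18)]).round(1))
f=cv2.imread("pics/w1.png")[185:400,170:330]
cv2.imwrite("pics/w1z.png",cv2.convertScaleAbs(cv2.resize(f,None,fx=2.75,fy=2.75,interpolation=cv2.INTER_CUBIC)[:590],alpha=1.5))
E
```

```text
tcp [[276.9 281.6]
 [277.3 181.7]]
ahead z.043 [[277.3 182.1]
 [277.1 225.9]
 [277.  272.7]
 [276.9 334.6]]
```

View pics/w1z.png

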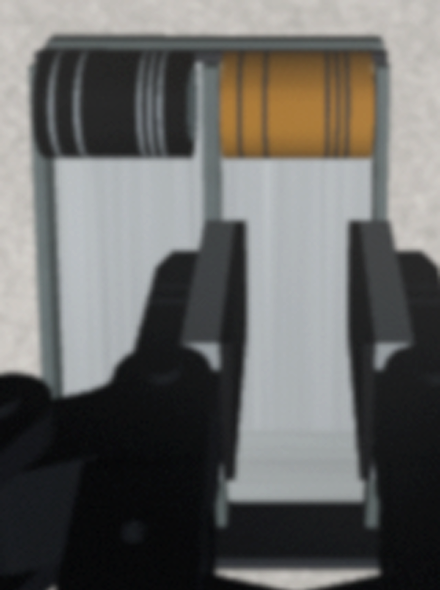

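Emit:
drive_tool --series '[[[0, 0.001, -0.035], [0, 0, 0]], [[0, 0.001, -0.07], [0, 0, 0]], [[0, 0.001, -0.105], [0, 0, 0]], [[0, 0.001, -0.14], [0, 0, 0]], [[0, 0.001, -0.165], [0, 0, 0]], [[0, 0.001, -0.185], [0, 0, 0]], [[0, 0.001, -0.196], [0, 0, 0]], [[0, 0.001, -0.196], [0, 0, 0]]]'

```text
time: 3.8
tool_pos: [0.4542, -0.0262, 0.0339]
tool_rot: [-0.002, 0.051, 0.999, 0.0]
contact_force: [-0.1, 0.3, -0.8]
gripper_width: 0.199
```

```bash
python3 - <<'E'
from h import *
s=state(); print(s["time"],s["tool_pos"],s["contact_force"])
a=grab_frame("side")[225:345,200:400]; b=grab_frame("wrist")
cv2.imwrite("pics/s2.png",cv2.resize(a,None,fx=4,fy=4,interpolation=cv2.INTER_CUBIC)[:,:,::-1]); cv2.imwrite("pics/w2.png",b[:,:,::-1])
E
```

```text
3.8 [ 0.45419324 -0.02619112  0.03391262] [-0.12802863  0.34325128 -0.8275277 ]
```

View pics/s2.png

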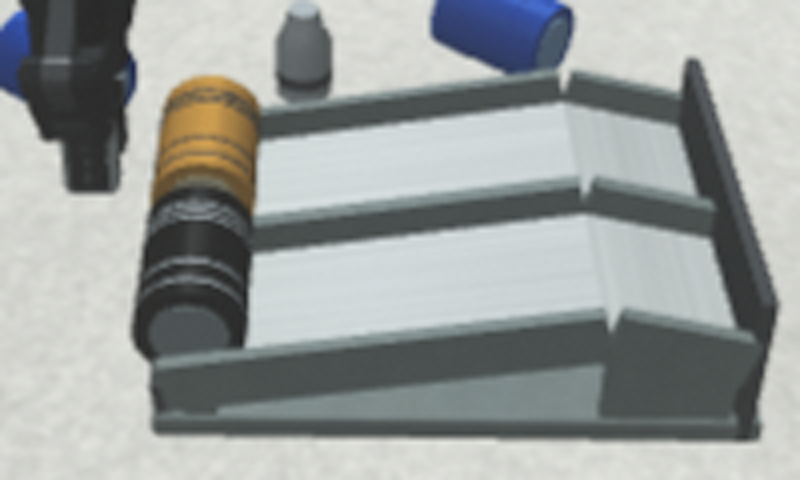

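View pics/w2.png

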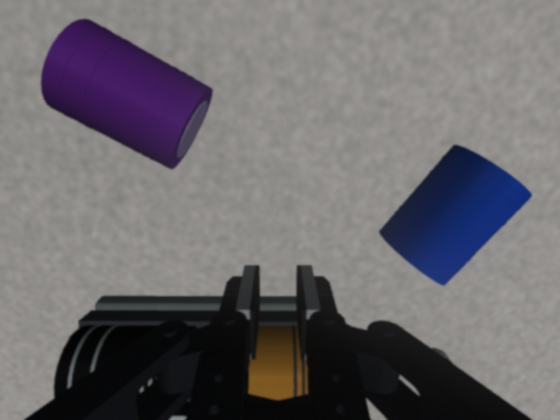

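Emit:
drive_tool --series '[[[0.004, -0.002, 0.0], [0, 0, 0]], [[0.008, -0.003, 0.001], [0, 0, 0]], [[0.012, -0.0035, 0.002], [0, 0, 0]], [[0.016, -0.004, 0.003], [0, 0, 0]]]'

```text
time: 4.3
tool_pos: [0.4719, -0.0315, 0.0388]
tool_rot: [-0.0, 0.052, 0.999, -0.0]
contact_force: [-1.7, 0.7, 0.9]
gripper_width: 0.202
```

```bash
python3 - <<'E'
from h import *
s=state(); print(s["time"],s["tool_pos"],s["tool_rot"],s["contact_force"])
a=grab_frame("side")[225:345,200:400]; b=grab_frame("top")[120:250,260:390]
cv2.imwrite("pics/s3.png",np.vstack([cv2.resize(a,(600,360),interpolation=cv2.INTER_CUBIC)])[:,:,::-1]);cv2.imwrite("pics/t3.png",cv2.convertScaleAbs(cv2.resize(b,None,fx=4,fy=4,interpolation=cv2.INTER_CUBIC),alpha=1.8)[:,:,::-1])
E
```

```text
4.3 [ 0.47187572 -0.03154411  0.03883134] [-2.15627711e-04  5.20699810e-02  9.98643415e-01 -2.45880080e-05] [-1.72893     0.69336733  0.94040731]
```

View pics/s3.png

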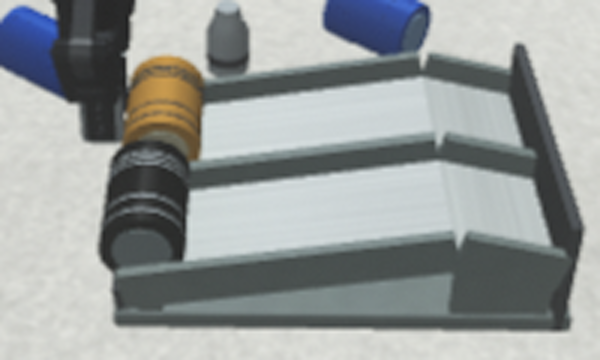

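View pics/t3.png

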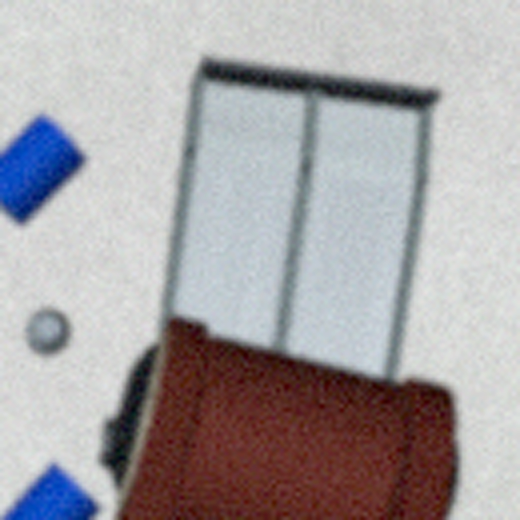

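Emit:
drive_tool --series '[[[0.005, 0.0, 0.001], [0, 0, 0]], [[0.01, -0.0, 0.0015], [0, 0, 0]], [[0.015, -0.0005, 0.0025], [0, 0, 0]], [[0.02, -0.001, 0.0035], [0, 0, 0]], [[0.025, -0.0015, 0.0045], [0, 0, 0]], [[0.03, -0.002, 0.0053], [0, 0, 0]], [[0.035, -0.0025, 0.006], [0, 0, 0]], [[0.04, -0.003, 0.007], [0, 0, 0]]]'

```text
time: 5.2
tool_pos: [0.5119, -0.0344, 0.0453]
tool_rot: [-0.0, 0.052, 0.999, -0.0]
contact_force: [-2.9, 1.7, 1.4]
gripper_width: 0.199
```

```bash
python3 - <<'E'
from h import *
s=state(); print(s["time"],s["tool_pos"],s["tool_rot"],s["contact_force"])
a=grab_frame("side")[225:345,200:400]; b=grab_frame("wrist")
cv2.imwrite("pics/s4.png",np.vstack([cv2.resize(a,(600,360),interpolation=cv2.INTER_CUBIC)])[:,:,::-1]);cv2.imwrite("pics/w4.png",b[:,:,::-1])
E
```

```text
5.2 [ 0.51193196 -0.03442207  0.04534005] [-6.54096971e-05  5.19784558e-02  9.98648204e-01 -8.78304927e-06] [-2.88112447  1.68324085  1.36315249]
```

View pics/s4.png

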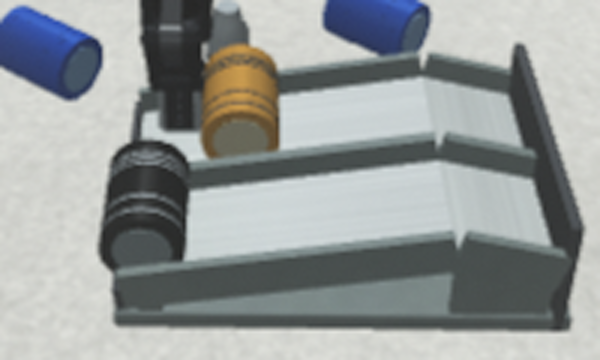

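View pics/w4.png

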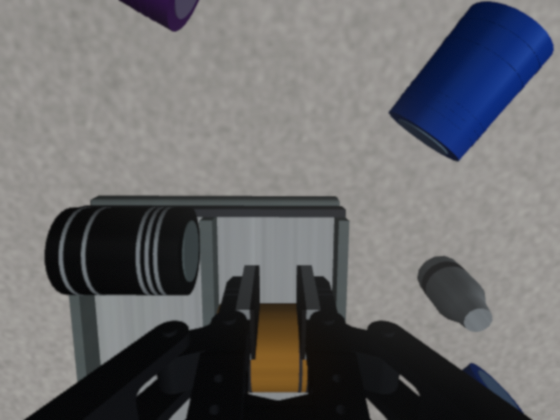

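Emit:
drive_tool --series '[[[0.005, -0.0005, 0.001], [0, 0, 0]], [[0.01, -0.001, 0.0018], [0, 0, 0]], [[0.015, -0.0015, 0.0026], [0, 0, 0]], [[0.02, -0.002, 0.0035], [0, 0, 0]], [[0.025, -0.0026, 0.0044], [0, 0, 0]], [[0.03, -0.003, 0.0053], [0, 0, 0]], [[0.035, -0.0036, 0.0062], [0, 0, 0]], [[0.04, -0.004, 0.007], [0, 0, 0]]]'

```text
time: 6.1
tool_pos: [0.552, -0.0384, 0.0524]
tool_rot: [0.0, 0.052, 0.999, -0.0]
contact_force: [-2.9, 0.3, 2.6]
gripper_width: 0.2
```

Emit:
drive_tool --series '[[[0.005, -0.0005, 0.001], [0, 0, 0]], [[0.01, -0.001, 0.0018], [0, 0, 0]], [[0.015, -0.0015, 0.0026], [0, 0, 0]], [[0.02, -0.002, 0.0035], [0, 0, 0]], [[0.025, -0.0026, 0.0044], [0, 0, 0]], [[0.03, -0.003, 0.0053], [0, 0, 0]], [[0.035, -0.0036, 0.0062], [0, 0, 0]], [[0.04, -0.004, 0.007], [0, 0, 0]]]'

```text
time: 6.9
tool_pos: [0.592, -0.0425, 0.0594]
tool_rot: [0.0, 0.052, 0.999, -0.0]
contact_force: [-2.1, 1.7, 2.1]
gripper_width: 0.202
```

```bash
python3 - <<'E'
from h import *
s=state(); print(s["time"],s["tool_pos"],s["tool_rot"],s["contact_force"])
a=grab_frame("side")[225:345,200:400]; b=grab_frame("wrist")
cv2.imwrite("pics/s5.png",np.vstack([cv2.resize(a,(600,360),interpolation=cv2.INTER_CUBIC)])[:,:,::-1]);cv2.imwrite("pics/w5.png",b[:,:,::-1])
E
```

```text
6.9 [ 0.59200669 -0.0424534   0.05940115] [ 4.33507845e-05  5.19950337e-02  9.98647342e-01 -3.38324188e-05] [-2.05367275  1.69367679  2.08531961]
```

View pics/s5.png

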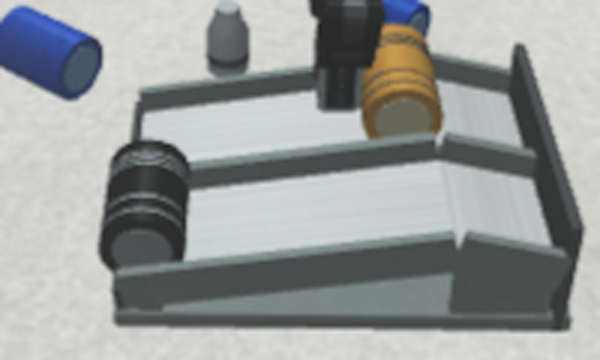

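View pics/w5.png

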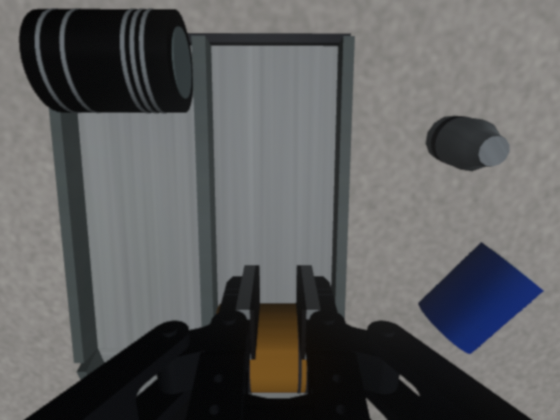

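Emit:
drive_tool --series '[[[0.003, -0.0005, 0.0005], [0, 0, 0]], [[0.006, -0.001, 0.001], [0, 0, 0]], [[0.009, -0.0015, 0.0016], [0, 0, 0]], [[0.012, -0.002, 0.002], [0, 0, 0]], [[0.015, -0.0025, 0.0025], [0, 0, 0]], [[0.018, -0.003, 0.003], [0, 0, 0]], [[0.02, -0.003, 0.003], [0, 0, 0]], [[0.022, -0.003, 0.003], [0, 0, 0]]]'

```text
time: 7.8
tool_pos: [0.614, -0.0454, 0.0623]
tool_rot: [0.0, 0.052, 0.999, -0.0]
contact_force: [0.9, -0.4, 0.3]
gripper_width: 0.197
```

```bash
python3 - <<'E'
from h import *
s=state(); print(s["time"],s["tool_pos"],s["tool_rot"],s["contact_force"])
a=grab_frame("side")[225:345,200:400]
cv2.imwrite("pics/s6.png",np.vstack([cv2.resize(a,(600,360),interpolation=cv2.INTER_CUBIC)])[:,:,::-1])
E
```

```text
7.8 [ 0.61400919 -0.04541942  0.06234114] [ 3.50020860e-04  5.20076651e-02  9.98646624e-01 -1.70277473e-05] [ 0.8773413  -0.39347379  0.31402431]
```

View pics/s6.png

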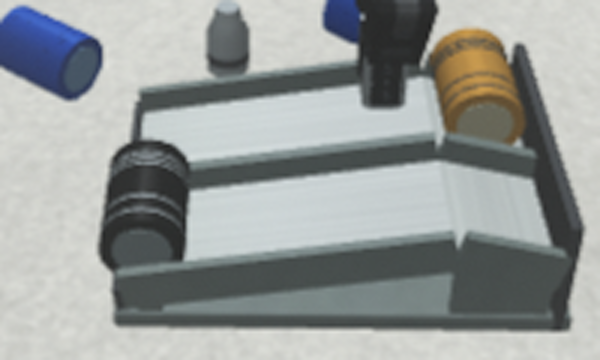

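The tube has rolled into the pocket and the contact force is about zero. I'll back off and check that it is seated.

Emit:
drive_tool --series '[[[-0.01, 0.001, 0.003], [0, 0, 0]], [[-0.02, 0.002, 0.015], [0, 0, 0]], [[-0.03, 0.003, 0.035], [0, 0, 0]], [[-0.04, 0.004, 0.06], [0, 0, 0]], [[-0.05, 0.005, 0.085], [0, 0, 0]], [[-0.065, 0.006, 0.11], [0, 0, 0]], [[-0.085, 0.008, 0.13], [0, 0, 0]], [[-0.11, 0.01, 0.15], [0, 0, 0]]]'

```text
time: 8.65
tool_pos: [0.5025, -0.0352, 0.2133]
tool_rot: [0.0, 0.052, 0.999, -0.0]
contact_force: [0.8, -0.1, 0.6]
gripper_width: 0.202
```

Emit:
drive_tool --series '[[[-0.02, 0.03, 0.01], [0, 0, 0]], [[-0.04, 0.07, 0.02], [0, 0, 0]], [[-0.05, 0.11, 0.03], [0, 0, 0]], [[-0.06, 0.15, 0.03], [0, 0, 0]], [[-0.07, 0.19, 0.03], [0, 0, 0]], [[-0.08, 0.23, 0.03], [0, 0, 0]], [[-0.08, 0.27, 0.03], [0, 0, 0]], [[-0.08, 0.27, 0.03], [0, 0, 0]]]'

```text
time: 9.45
tool_pos: [0.422, 0.2379, 0.2423]
tool_rot: [-0.0, 0.049, 0.999, 0.001]
contact_force: [-1.4, -1.2, -0.6]
gripper_width: 0.203
```

```bash
python3 - <<'E'
from h import *
s=state(); print(s["time"],s["tool_pos"],s["contact_force"])
a=grab_frame("side");b=grab_frame("top")
for n in("side","top"):
  for t in ("brass_tube","black_tube","objective","bottle","screwdriver"):
    print(n,t,[(round(d["confidence"],2),[round(float(x),4) for x in d["location"]]) for d in place_of(n,t)[:6]])
print(r2w([.5834,-.0775,-.1054],[[.083,.033,.062]]))
cv2.imwrite("pics/s7.png",cv2.resize(a[225:345,200:400],(800,480),interpolation=cv2.INTER_CUBIC)[:,:,::-1])
cv2.imwrite("pics/t7.png",cv2.convertScaleAbs(cv2.resize(b[120:250,280:390],None,fx=4.5,fy=4.5,interpolation=cv2.INTER_CUBIC),alpha=1.8)[:,:,::-1])
E
```

```text
9.45 [0.42198369 0.23786068 0.24225049] [-1.35000897 -1.1640528  -0.6328833 ]
side brass_tube [(0.83, [0.3788, -0.1873, 0.0225]), (0.82, [0.6383, 0.0732, 0.021]), (0.73, [0.3716, -0.081, 0.0231]), (0.69, [0.4323, 0.0544, 0.0235]), (0.6, [0.6696, -0.0503, 0.0662]), (0.54, [0.5443, 0.0642, -0.001])]
side black_tube [(0.78, [0.4887, -0.0966, 0.036])]
side objective [(0.86, [0.5437, 0.0626, -0.0014])]
side bottle [(0.76, [0.532, -0.2595, -0.0042])]
side screwdriver [(0.58, [0.5887, 0.1542, 0.0007])]
top brass_tube [(0.78, [0.6666, -0.0535, 0.0574]), (0.78, [0.3777, -0.1885, 0.0177]), (0.76, [0.3677, -0.0811, 0.0196]), (0.72, [0.6339, 0.0742, 0.0208]), (0.6, [0.4393, 0.0579, 0.0175])]
top black_tube [(0.9, [0.4934, -0.1011, 0.0448])]
top objective [(0.52, [0.5473, 0.0575, -0.0005])]
top bottle [(0.61, [0.5338, -0.2612, -0.0057])]
top screwdriver [(0.67, [0.588, 0.1571, 0.0014])]
[[ 0.66941116 -0.05341514  0.062     ]]
```

View pics/s7.png

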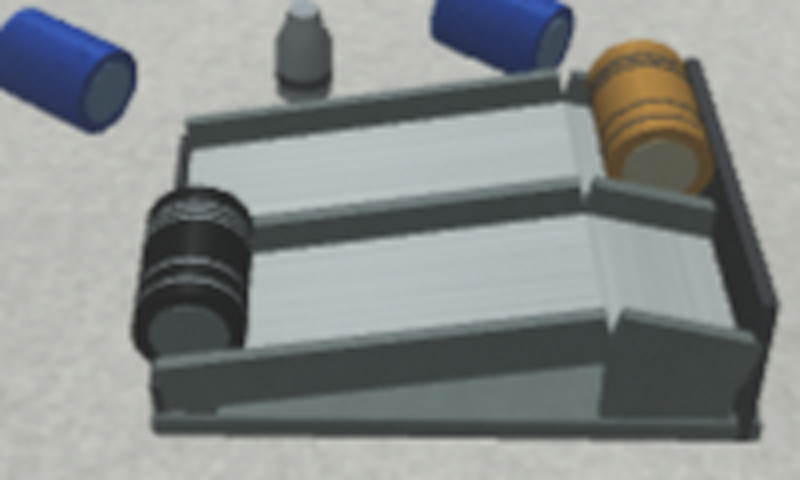

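View pics/t7.png

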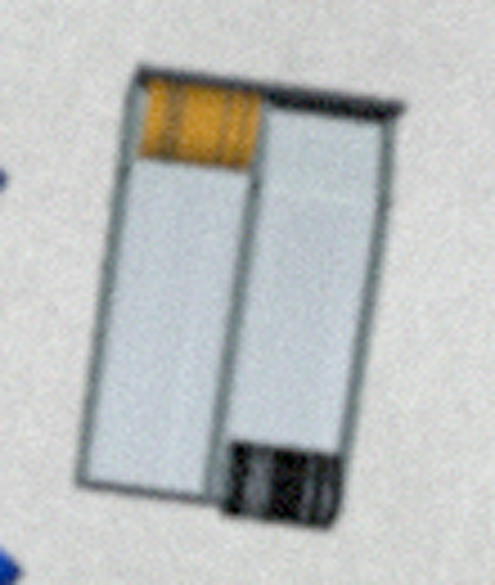

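The side and top views show the brass tube at (655,115) and (203,122) in the zooms. It lies square against the dark stop, and the black tube and the other objects haven't moved.

```bash
python3 -c "
from plant import *
print(job_done())"
```

```text
the job is handed in; nothing more can be done
None
```

I pushed the brass tube up its lane with the part-closed fingertips, at about 50 mm/s and about 30 mm/s near the crest. It went over the crest and rolled into the pocket by itself. I then backed the arm clear, at about 9.5 s of the 38 s allowed, and handed the job in.

- **Brass tube:** the last side and top pictures show it lying square against the dark end stop. The networks place it near (0.668, -0.052, 0.062), against an expected seat of (0.669, -0.053, 0.062). I did not measure its angle or speed.
- **Other objects:** the black tube, silver lens, bottle and screwdriver read within about 5 mm of their starting positions, which is about the networks' scatter.
- **Forces:** the wrist force readings stayed at a few newtons while pushing, and the arm was clear of everything at the end.
- **Disagreement:** the rack position I fitted from the side and top cameras differed from the wrist view by about 4 mm sideways. I lined up on the wrist view.

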